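# Set the steam extractor to half open and start its fan

### The arm

A 6-joint arm with a two-finger parallel gripper is mounted at the origin on the work surface. World frame = base frame: x ahead of the robot, y to its left, z up, the work surface at z = 0. Lengths are in m, angles in rad, forces in N, time in s.
With the tool pointing down it reaches from about 0.225 to 0.875 m from the base axis. Payload 3.4 kg.
Tool frame: the origin (TCP) lies midway between the tips of the shut fingers; the grasp point (between the pads) lies 19 mm behind it; z points along the fingers, y is the direction in which the jaws open and shut (so a half turn about z gives the same grasp; the last joint's range is limited). The gripper opens to 85 mm and grips with 20 to 120 N. Pads are 22 mm wide; open, the fingers measure 114 mm over their backs; the gripper's body (76 mm by 85 mm) begins 54 mm behind the grasp point. The pads swing forward as they close: fully open they stand 13 mm farther back than shut.
Start: joints at [-1.246, 0.276, 1.505, -0, 1.361, -0.121], TCP at [0.248, -0.519, 0.231] pointing down, gripper open.
Joint ranges: [-2.89, 2.89], [-0.75, 2.08], [0.22, 2.7], [-1.18, 4.32], [0.11, 2.71], [-2.7, 2.7]. Speed limits (rad/s): [2.57, 2.57, 3.14, 3.14, 3.14, 3.14].

### API

Orientations are given as a 3x3 rotation matrix whose columns are the frame's x, y, z axes.
In Python, from bench import ctrl gives the robot as it stands.
- The arm moves only by the shell command python3 -m inch 'ROWS' [FORCE]. ROWS is JSON, a list of rows, each a list of 7 numbers: the finger opening in mm, from 0 to 85.4, then the shift along the world's x, y, z in mm, then the turn, a rotation vector about the world's x, y, z in degrees. In form: [[grip, dx, dy, dz, wx, wy, wz], ...]. A call has 1 to 10 rows; each row shifts and turns the commanded pose from where the row before left it; what a row does not reach is not made up. A row lasts 1/10 s, in which the tool goes at most 50 mm and 8.59 degrees, less where a joint would pass 70% of its speed; a pose out of reach is approached as far as the arm can. A call with a gripper value outside its range is refused whole. The fingers move at their own pace and stop on an object; FORCE is the grip in N (left out, the last holds). Time passes only in rows, so rows that do not move let the fingers close. It gives the time, the measured TCP pose, the force and the opening at its end, in the units of the state.
- ctrl.read_state(): the state, without advancing time (a new reading comes with each control period).
- ctrl.camera(name): name is "side" or "top"; returns (picture, depth): 384x512x3 uint8, red, green, blue; 384x512 float32, m along the optical axis (not along the pixel's ray), 0 where there is no reading.
- ctrl.calibration(name): a dict with "camera_matrix" (3x3 intrinsics, pixels), "dist_coeffs" ([k1, k2, p1, p2, k3] as OpenCV has them; the pictures are not rectified), "camera_from_world" (4x4, takes a point from world to camera coordinates). Camera axes: x right, y up, looking along -z (the intrinsics and any distortion apply to the point x, -y, -z); pixel columns grow to the right and rows downward; lengths in m; the calibration is good to about 2 mm. A picture is of the moment at which its call begins. calibration takes no time and is no camera call.
- ctrl.close_job(): hands the job in, once; it reports no verdict.
Trained networks look in the newest picture that a camera, given by its name, has taken for a name from the list of things; names that differ only in an ending like _2 or _b are one class to them, and where a whole thing is asked for, a point or a joint stands for the part that bears it (a point fixed in the world has none). Each returns a list of dicts, best first, with "conf" (0 to 1); they miss things now and then, are a little off and sometimes report something else, mostly with a low value. They report only what shows in the picture. A call takes as long as a camera call.
- ctrl.find_in(camera, query): "centre" ([x, y, z] in m, in world coordinates, good to about 4 mm: the middle of the surface that is visible of it).
- ctrl.trace(camera, query): "pixels" (384x512 bool, what is visible of it).
The state is a dict: "time": time; "q": joint angles; "joint_vel": joint speeds; "joint_torque": joint torques, N m; "eef_pos": TCP position; "tcp_rot": TCP orientation; "force": force on the tool from outside, world axes, zero at the start; "torque": the same for the moment, N m; "gripper_width": finger opening in m.
Only numpy, scipy, OpenCV 4.12 (cv2) and the standard library are available. Lean on these libraries where they do the work, as an engineer would, in place of code of your own. Each camera call takes 0.05 s, during which the arm holds its last target. There are 200 camera calls.

### The job

Steam is about to rise from the hob: on the table-top extractor, push the sliding shutter by its finger ridge along its rails until it clicks into the half-open notch, without pushing it on through. Only once it sits in the notch, press the fan button fully down and let it go. Just push with the fingertips: pinch or lift nothing, do not force the shutter, and leave the bowl, sauce tiers, scoop and spoon where they are.

Things in the scene. Friction and masses are not known exactly. Their poses are not given: they have to be found in the camera images.
- extractor: Steam extractor, white with a black top, a fixed flat box 190 (own x) by 320 (y) by 75 mm high; origin at the centre of its underside, x away from the robot at yaw 0, y along the rails. Intake grille in the top at x -28..76, y -135..-5 mm, under the steel shutter. Steel guide rails along y at x -41..-31 and 77..93 mm, tops 84 mm above the table; cross bars at y -149 and 149 mm, tops 85 mm.
- damper (a joint): Slide of the steel shutter along the extractor's +y, m: 0 shut, 0.065 half-open notch, 0.130 fully open; starts at 0 to 0.040. Plate 116 (x) by 140 (y) by 4 mm, top face 81.5 mm above the table. Sliding takes about 1 N; the last 13 mm before the notch need up to about 10 N, falling to nothing at about 0.060, where a spring clip draws the shutter on by itself to 0.065 and keeps it centred.
- ridge (a point): Top centre of the finger ridge in the middle of the shutter: a steel bar 70 mm long (extractor x), 10 mm thick (y), 18 mm high above the shutter's top face (point 99 mm above the table). Moves with the shutter; lies at extractor x 24 mm, y = -70 mm + slide. A fingertip just above the plate on its -y side pushes it towards +y.
- notch (a point): The half-open notch on top of the far rail, between two low steel bumps 12 mm apart (extractor x 86, y -5, 84 mm above the table). A clip on the shutter's far edge carries a black roller that rides on this rail and sits in the notch when half open. From there about 10 N more takes it over the second bump (slide 0.071) and out.
- fan_button (a joint): Travel of the fan button in m: 0 = up, 0.006 = fully down; a spring lifts it again, about 5 N when fully down.
- fan_button_top (a point): Centre of the top of the round white fan button, 28 mm across in a grey housing on the front strip of the extractor's top (x -68, y 90 mm there); pressed straight down.
- bowl: Loose blue porcelain bowl, 136 mm across, 62 mm high, beside one end of the extractor; origin centre of its underside. Not to be disturbed.
- sauce_tiers: Loose stack of three white plastic sauce tubs with grey rims, a lid and a knob, 91 mm across, 124 mm high, beside the other end; origin centre of its underside. Not to be disturbed.
- scoop: Loose stainless colander scoop, 310 mm long, 104 mm across and 34 mm high at its dish, lying beyond the extractor; own x runs from handle to dish, origin on the table 100 mm from the dish's centre towards the handle. Not to be disturbed.
- spoon: Loose bamboo spoon, 250 mm long, lying between the robot and the extractor, along own x. Not to be disturbed.

How it is judged:
On the way, in this order (a step that is already met when the one before it is completed fails the run):
1. the shutter has clicked into the half-open notch and rests there (value of joint damper between 0.062 and 0.068 m and value of joint fan_button below 0.002 m), for 0.2 s.
2. the fan button is pressed fully down (value of joint fan_button above 0.0048 m), for 0.05 s.
At the end, for the whole second after the job is handed in: The shutter rests in the half-open notch (slide 0.065 within 3 mm) and the fan button, pressed after that, is up again (value of joint damper between 0.062 and 0.068 m and value of joint fan_button below 0.0015 m); the robot touches nothing.
It fails at once if the shutter is pushed on through the notch (slide beyond 0.080) (value of joint damper above 0.08 m).
It fails at once if the fan button is pressed (over 3 mm) while the shutter is not in the notch (value of joint fan_button above 0.003 m and not (value of joint damper between 0.061 and 0.069 m)).
It fails at once if the shutter is pinched or forced (fingers on it with more than 30 N) (contact force between the fingers and damper above 30 N).
It fails at once if the bowl, sauce tiers, scoop or spoon is moved by more than 15 mm or lifted (distance of any of bowl, sauce_tiers, scoop, spoon from where it was at the start of the episode above 0.015 m).
It also fails if it takes over 56 s, if anything falls off the work surface, if the arm or the gripper's body presses on something with over 40 N, if the wrist force passes 120 N, or if a joint passes its speed limit or range.

## Working session

There is one attempt and no reset: what is moved stays moved. The work goes in short steps, Python scripts to look and compute and a shell command to move; the robot and the scene stay as the last step left them, time stands still between calls to the robot, and variables do not carry over. Pictures are saved under pics/ and viewed, about 8 in all and at most 12, crops included, and the job is handed in when it is done.

```bash
mkdir -p pics; python3 - <<'E'
from bench import ctrl
import cv2,numpy as np
ims=[]
for c in("top","side"):
    p,d=ctrl.camera(c); cv2.imwrite(f"pics/{c}0.png",p[:,:,::-1]); np.save(f"pics/{c}d.npy",d)
    for q in("extractor","ridge","notch","fan_button_top","bowl","sauce_tiers","scoop","spoon"):
        r=ctrl.find_in(c,q); print(c,q,[(np.round(x["centre"],3).tolist(),round(x["conf"],2)) for x in r[:2]])
s=ctrl.read_state();print(s["time"],s["eef_pos"],s["tcp_rot"],s["force"],s["gripper_width"])
E
```

```text
top extractor [([0.584, -0.137, 0.072], 0.84)]
top ridge [([0.622, -0.177, 0.085], 0.75)]
top notch [([0.584, -0.135, 0.076], 0.77)]
top fan_button_top [([0.678, -0.402, 0.112], 0.42), ([0.493, -0.09, 0.095], 0.4)]
top bowl [([0.501, 0.145, 0.026], 0.84)]
top sauce_tiers [([0.676, -0.401, 0.112], 0.8)]
top scoop [([0.741, -0.019, 0.012], 0.79)]
top spoon [([0.445, -0.198, 0.012], 0.62)]
side extractor [([0.576, -0.058, 0.073], 0.96)]
side ridge [([0.623, -0.16, 0.08], 0.77)]
side notch [([0.57, -0.064, 0.079], 0.66)]
side fan_button_top []
side bowl [([0.502, 0.115, 0.036], 0.66)]
side sauce_tiers [([0.676, -0.39, 0.087], 0.88)]
side scoop [([0.735, -0.028, 0.023], 0.68)]
side spoon [([0.435, -0.187, 0.01], 0.49)]
0.9 [ 0.24794712 -0.51883499  0.23133818] [[ 9.02252366e-01  4.31208378e-01  4.17505821e-05]
 [ 4.31208380e-01 -9.02252360e-01 -1.05994175e-04]
 [-8.03601520e-06  1.13636696e-04 -9.99999994e-01]] [-0.10654122 -0.00109287 -0.50509137] 0.08552025694284464
```

View pics/top0.png

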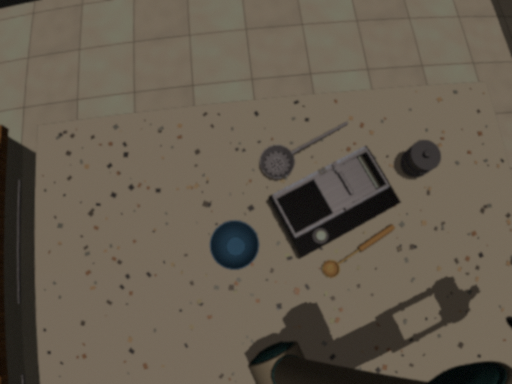

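View pics/side0.png

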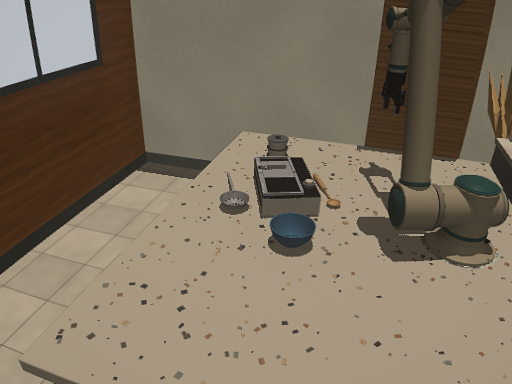

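The top view shows the extractor at px (268..399, 147..256), yawed about 27°. The button is near (320,236), the ridge near (342,180), the bowl at (235,245), the tiers at (420,158) and the spoon in front. The side view agrees. Next I'll fit the pose from depth.

```bash
cat > h.py <<'E'
from bench import ctrl
import cv2,numpy as np
def cloud(c,d):
    k=ctrl.calibration(c);K=np.array(k["camera_matrix"]);D=np.array(k["dist_coeffs"]);T=np.linalg.inv(k["camera_from_world"])
    v,u=np.mgrid[:384,:512];uv=np.stack([u,v],-1).reshape(-1,1,2).astype(float)
    n=cv2.undistortPoints(uv,K,D).reshape(384,512,2)
    P=np.stack([n[...,0]*d,-n[...,1]*d,-d],-1)
    return P@T[:3,:3].T+T[:3,3]
def px(c,P):
    k=ctrl.calibration(c);M=np.array(k["camera_from_world"]);Q=np.atleast_2d(P)@M[:3,:3].T+M[:3,3]
    return cv2.projectPoints((Q*[1,-1,-1]).reshape(-1,1,3),np.zeros(3),np.zeros(3),np.array(k["camera_matrix"]),np.array(k["dist_coeffs"]))[0].reshape(-1,2)
def E(o,yaw,p):
    c,s=np.cos(yaw),np.sin(yaw);p=np.atleast_2d(p).astype(float)
    return np.c_[o[0]+c*p[:,0]-s*p[:,1],o[1]+s*p[:,0]+c*p[:,1],p[:,2]]
E
python3 - <<'E'
from h import *
im=cv2.imread("pics/top0.png");W=cloud("top",np.load("pics/topd.npy"))
box=(abs(W[...,0]-.584)<.25)&(abs(W[...,1]+.13)<.21)&(W[...,2]>.055)&(W[...,2]<.105)
n,l,st,ce=cv2.connectedComponentsWithStats(box.astype(np.uint8))
i=1+st[1:,4].argmax();P=W[l==i];print(st[i],np.percentile(P[:,2],[5,50,95]))
r=cv2.minAreaRect((P[:,:2]*1000).astype(np.float32));print(r)
a=r[2];a=a if r[1][0]<r[1][1] else a-90
yaw=np.radians((a+90)%180-90);o=np.array(r[0])/1000;print("yaw",np.degrees(yaw),o)
# ridge in own coordinates
q=P[:,:2]-o;c,s=np.cos(yaw),np.sin(yaw);q=np.c_[q@[c,s],q@[-s,c]]
m=(P[:,2]>.090)&(abs(q[:,0]-.024)<.03)&(abs(q[:,1])<.13);print("ridge",m.sum(),q[m].mean(0),np.median(q[m],0))
m=(P[:,2]>.08)&(np.hypot(*(q-[-.068,.09]).T)<.025);print("button",m.sum(),q[m].mean(0),P[m].mean(0))
np.save("pose.npy",[*o,yaw])
big=cv2.resize(im[135:267,255:410],None,fx=5,fy=5,interpolation=cv2.INTER_CUBIC)
big=cv2.convertScaleAbs(big,alpha=1.5)
def dr(pts,col,cl=True):
    p=(px("top",E(o,yaw,np.array(pts)/1000))-[255,135])*5+2
    cv2.polylines(big,[p.astype(int)],cl,col,1)
dr([[-95,-160,75],[95,-160,75],[95,160,75],[-95,160,75]],(0,255,0))
t=np.linspace(0,6.28,30);dr(np.c_[-68+14*np.cos(t),90+14*np.sin(t),0*t+90],(0,0,255))
dr([[-31,-149,85],[77,-149,85],[77,149,85],[-31,149,85]],(255,255,0))
for sl in(0,20,40):dr([[-11,-70+sl,99],[59,-70+sl,99]],(0,0,255),False)
cv2.imwrite("pics/fit.png",big)
E
```

```text
[ 268  146  133  112 7554] [0.07242407 0.077619   0.08753865]
((590.4666748046875, -149.02523803710938), (191.58738708496094, 321.51153564453125), 21.703617095947266)
yaw 21.703617095947266 [ 0.59046667 -0.14902524]
ridge 96 [ 0.02393839 -0.03991213] [ 0.02347178 -0.03947548]
button 200 [-0.06823276  0.09227037] [ 0.4929489  -0.08852883  0.09103535]
```

View pics/fit.png

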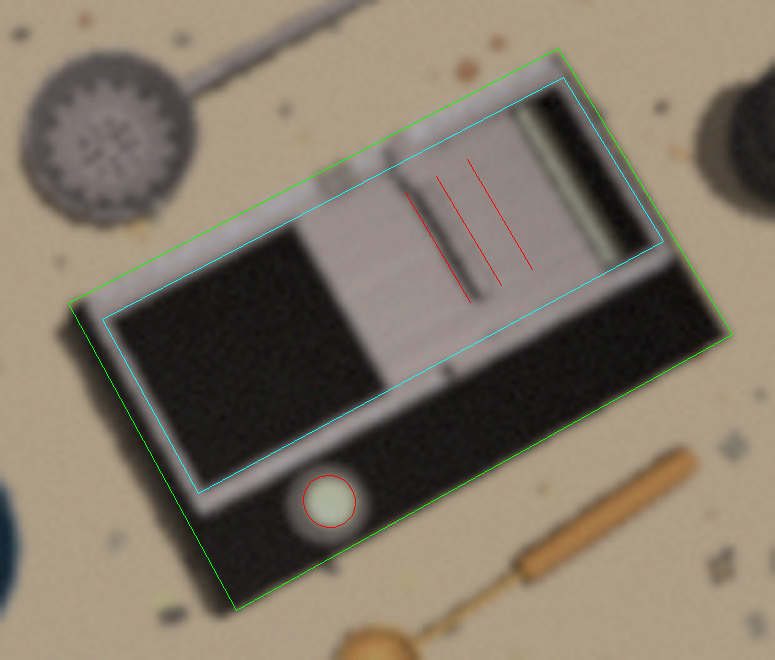

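The fit is tight: yaw 21.7°, origin (0.590,-0.149), ridge at own y of about -40 mm, so slide is about 0.030. The overlay sits on the box outline and on the button (px 330,500 in the crop). I'll approach above the -y side of the ridge with the fingers shut.

```bash
python3 -m inch '[[0,32,26,0,0,0,7.8],[0,32,26,0,0,0,7.8],[0,32,26,0,0,0,7.8],[0,32,26,0,0,0,7.8],[0,32,26,0,0,0,7.8],[0,32,26,0,0,0,7.8],[0,32,26,0,0,0,7.8],[0,32,26,0,0,0,7.8],[0,32,26,0,0,0,7.8],[0,32,26,0,0,0,7.8]]' 20
python3 -m inch '[[0,25,15,0,0,0,8.2],[0,25,15,-10,0,0,0],[0,24,14,-20,0,0,0],[0,0,0,-30,0,0,0],[0,0,0,-20,0,0,0],[0,0,0,0,0,0,0],[0,0,0,0,0,0,0]]'
cat >> h.py <<'E'
def own():
    o=np.load("pose.npy");s=ctrl.read_state();c,n=np.cos(o[2]),np.sin(o[2]);R=np.array([[c,n,0],[-n,c,0],[0,0,1]])
    p=R@(np.array(s["eef_pos"])-[*o[:2],0])*1000;x=s["tcp_rot"]
    print("t",round(s["time"],2),"own mm",p.round(1),"F own",(R@np.array(s["force"])).round(2),"w",s["gripper_width"],"xdir",np.degrees(np.arctan2(x[1][0],x[0][0])).round(1),"tilt",np.round(np.array(x)[:,2],3))
E
python3 -c "from h import *;own();p,d=ctrl.camera('top');cv2.imwrite('pics/t1.png',cv2.convertScaleAbs(cv2.resize(p[110:280,240:440,::-1],None,fx=4,fy=3.5,interpolation=2),alpha=1.5));p,d=ctrl.camera('side');cv2.imwrite('pics/s1.png',cv2.resize(p[130:230,210:350,::-1],None,fx=5,fy=5,interpolation=2))"
```

```text
time: 1.9
eef_pos: [0.5692, -0.2576, 0.2314]
tcp_rot: [[-0.24, 0.971, 0.0], [0.971, 0.24, -0.0], [-0.0, 0.0, -1.0]]
force: [0.1, -0.9, -0.3]
gripper_width: -0.0001
time: 2.6
eef_pos: [0.6421, -0.2149, 0.1515]
tcp_rot: [[-0.37, 0.929, -0.0], [0.929, 0.37, 0.0], [0.0, -0.0, -1.0]]
force: [0.1, -0.2, 0.6]
gripper_width: -0.0003
t 2.6 own mm [ 23.6 -80.3 151.5] F own [ 0.02 -0.21  0.64] w -0.00033250355576681657 xdir 111.7 tilt [-0.  0. -1.]
```

View pics/s1.png

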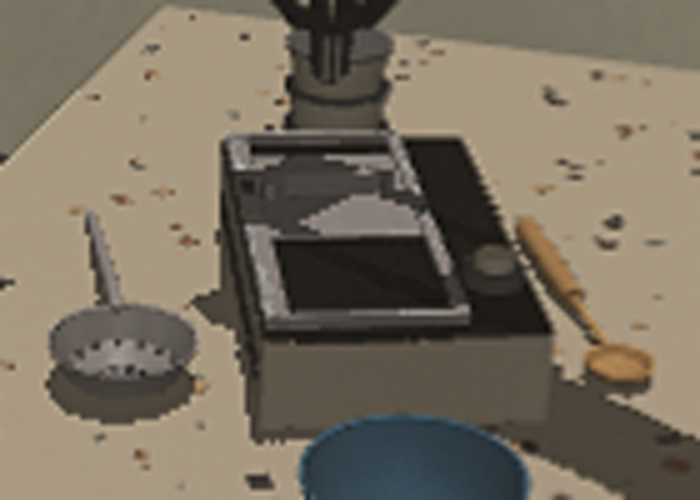

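The shut fingertips (px 330,75) hang above and behind the ridge (px 325,185), clear of everything. I'll lower to just above the plate.

```bash
python3 -m inch '[[0,0,0,-25,0,0,0],[0,0,0,-20,0,0,0],[0,0,0,-8,0,0,0],[0,0,0,-6,0,0,0],[0,0,0,-4,0,0,0],[0,0,0,0,0,0,0]]'
python3 -c "from h import *;own()"
python3 -m inch '[[0,-1.8,4.6,0,0,0,0],[0,-1.8,4.6,0,0,0,0],[0,-1.8,4.6,0,0,0,0],[0,0,0,0,0,0,0]]'
python3 -c "from h import *;own()"
```

```text
time: 3.3
eef_pos: [0.6422, -0.215, 0.0888]
tcp_rot: [[-0.37, 0.929, 0.001], [0.929, 0.37, -0.0], [-0.001, 0.001, -1.0]]
force: [-0.1, 0.1, 0.5]
gripper_width: -0.0002
t 3.3 own mm [ 23.7 -80.5  88.8] F own [-0.08  0.17  0.46] w -0.00017639202165941606 xdir 111.7 tilt [ 0.001 -0.    -1.   ]
time: 3.7
eef_pos: [0.6362, -0.2, 0.0887]
tcp_rot: [[-0.371, 0.929, -0.0], [0.929, 0.371, 0.0], [0.0, 0.0, -1.0]]
force: [0.2, 0.3, -0.2]
gripper_width: 0.0001
t 3.7 own mm [ 23.6 -64.3  88.7] F own [ 0.29  0.16 -0.16] w 5.284759810697256e-05 xdir 111.8 tilt [-0.  0. -1.]
```

```bash
for i in 1 2 3 4; do python3 -m inch '[[0,-0.75,1.85,0,0,0,0],[0,-0.75,1.85,0,0,0,0]]' >/dev/null; python3 -c "from h import *;own()"; done
```

```text
t 3.9 own mm [ 23.6 -61.3  88.4] F own [-0.1   0.4  -0.07] w 0.00012886969559702257 xdir 111.7 tilt [ 0. -0. -1.]
t 4.1 own mm [ 23.5 -57.3  88.3] F own [-0.08 -1.23 -0.42] w 5.5738318822791736e-05 xdir 111.7 tilt [ 0. -0. -1.]
t 4.3 own mm [ 23.5 -53.6  88.3] F own [ 0.43 -0.75 -0.93] w 0.0001040934870396898 xdir 111.7 tilt [ 0. -0. -1.]
t 4.5 own mm [ 23.5 -49.4  88.3] F own [ 0.08 -0.62  0.15] w 0.0004009369818411561 xdir 111.7 tilt [ 0. -0. -1.]
```

Contact at own y of about -58. I'll keep pushing, with finer steps as the notch resistance comes on.

```bash
for i in 1 2 3; do python3 -m inch '[[0,-0.75,1.85,0,0,0,0],[0,-0.75,1.85,0,0,0,0]]' >/dev/null; python3 -c "from h import *;own()"; done; for i in 1 2 3; do python3 -m inch '[[0,-0.35,0.95,0,0,0,0]]'>/dev/null; python3 -c "from h import *;own()"; done
```

```text
t 4.7 own mm [ 23.5 -45.3  88.3] F own [ 0.16 -1.26 -0.82] w -0.0003023037974325855 xdir 111.7 tilt [ 0. -0. -1.]
t 4.9 own mm [ 23.5 -41.2  88.3] F own [ 0.36 -0.7  -0.75] w -1.5592613786921793e-05 xdir 111.7 tilt [ 0.  0. -1.]
t 5.1 own mm [ 23.5 -37.3  88.4] F own [ 0.11 -1.57 -0.58] w -0.00013820736615956924 xdir 111.7 tilt [ 0.  0. -1.]
t 5.2 own mm [ 23.4 -36.1  88.4] F own [ 0.56 -1.21 -0.43] w -5.606217191206703e-05 xdir 111.7 tilt [ 0.  0. -1.]
t 5.3 own mm [ 23.4 -35.3  88.4] F own [ 0.78 -1.25 -0.07] w -0.00013628384923910472 xdir 111.7 tilt [ 0. -0. -1.]
t 5.4 own mm [ 23.4 -34.3  88.3] F own [ 0.47 -0.81 -0.82] w -5.6129742245698434e-05 xdir 111.7 tilt [ 0. -0. -1.]
```

```bash
for i in 1 2 3 4 5 6; do python3 -m inch '[[0,-0.35,0.95,0,0,0,0]]'>/dev/null; python3 -c "from h import *;own()"; done
```

```text
t 5.5 own mm [ 23.4 -33.3  88.4] F own [ 0.32 -0.81 -0.24] w 0.00018674758906679458 xdir 111.7 tilt [ 0. -0. -1.]
t 5.6 own mm [ 23.5 -32.4  88.4] F own [ 0.02 -2.02  0.35] w 0.00013144432225021865 xdir 111.7 tilt [ 0. -0. -1.]
t 5.7 own mm [ 23.5 -32.1  88.4] F own [-0.29 -3.72 -1.02] w -9.096382716542921e-05 xdir 111.8 tilt [ 0.001 -0.001 -1.   ]
t 5.8 own mm [ 23.5 -31.9  88.4] F own [-1.06 -5.93 -1.67] w -0.0001710715621331774 xdir 111.8 tilt [ 0.001 -0.003 -1.   ]
t 5.9 own mm [ 23.5 -31.4  88.5] F own [-1.33 -7.11 -2.03] w 0.00036670259408513466 xdir 111.8 tilt [ 0.002 -0.004 -1.   ]
t 6.0 own mm [ 23.5 -31.1  88.5] F own [-0.92 -8.84 -3.27] w 0.00027857067577562395 xdir 111.8 tilt [ 0.002 -0.005 -1.   ]
```

The notch resistance began at own y of about -32.5, so slide ≈ TCP + 84.5. The arm lags about 3 mm here. I'll continue slowly.

```bash
for i in 1 2 3 4 5; do python3 -m inch '[[0,-0.35,0.95,0,0,0,0]]'>/dev/null; python3 -c "from h import *;own()"; done
```

```text
t 6.1 own mm [ 23.5 -31.   88.5] F own [ -2.45 -10.93  -4.19] w 0.00014386907954281014 xdir 111.8 tilt [ 0.003 -0.006 -1.   ]
t 6.2 own mm [ 23.5 -30.9  88.6] F own [ -2.21 -11.78  -4.13] w 0.0001969737131274305 xdir 111.8 tilt [ 0.004 -0.008 -1.   ]
t 6.3 own mm [ 23.6 -30.8  88.6] F own [ -3.16 -15.13  -5.48] w -0.00011580384659941388 xdir 111.8 tilt [ 0.004 -0.009 -1.   ]
t 6.4 own mm [ 23.6 -30.7  88.6] F own [ -3.14 -15.5   -6.23] w 0.00010798574427759975 xdir 111.8 tilt [ 0.005 -0.011 -1.   ]
t 6.5 own mm [ 23.6 -30.6  88.7] F own [ -2.24 -17.15  -7.36] w -0.00023692919642680866 xdir 111.8 tilt [ 0.006 -0.012 -1.   ]
```

17 N without motion is more than the described 10 N. I'll ease off and look.

```bash
python3 -m inch '[[0,1.5,-3.8,0,0,0,0],[0,1.8,-4.6,0,0,0,0],[0,0,0,0,0,0,0]]'>/dev/null; cat > look.py <<'E'
from h import *
import sys
own();t=sys.argv[1]
p,d=ctrl.camera('top');np.save('pics/dt.npy',d);a=cv2.convertScaleAbs(cv2.resize(p[135:267,255:410,::-1],None,fx=4,fy=4,interpolation=2),alpha=1.5)
cv2.imwrite(f'pics/t{t}.png',a)
p,d=ctrl.camera('side');b=cv2.resize(p[140:225,235:345,::-1],None,fx=5.5,fy=5.5,interpolation=2)
cv2.imwrite(f'pics/s{t}.png',b)
E
python3 look.py 2
```

```text
t 6.8 own mm [ 23.6 -32.2  88.2] F own [-0.74 -2.3  -0.72] w -8.90661144872408e-05 xdir 111.7 tilt [-0.     0.001 -1.   ]
```

View pics/t2.png

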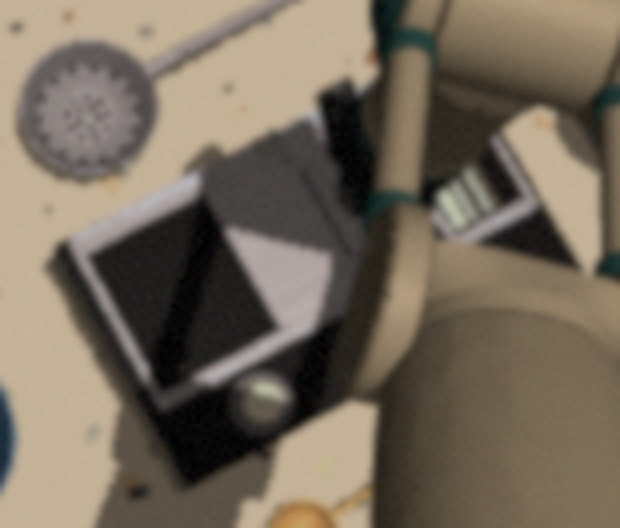

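View pics/s2.png

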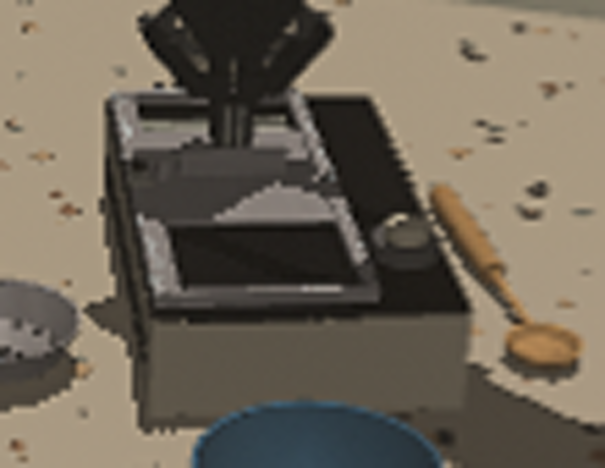

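```bash
python3 - <<'E'
from h import *
o=np.load("pose.npy")
im0=cv2.imread("pics/top0.png").astype(float).mean(2)
p,_=ctrl.camera("top");im1=p.astype(float).mean(2)
ps,_=ctrl.camera("side");ims=ps.astype(float).mean(2);im0s=cv2.imread("pics/side0.png").astype(float).mean(2)
ys=np.arange(10,85,1.)
for nm,c,im,xs in(("t0","top",im0,(0,20,40,60)),("t1","top",im1,(-10,0,10,20)),("s0","side",im0s,(10,20,30,40)),("s1","side",ims,(-10,0,10,20))):
    out=[]
    for x in xs:
        uv=px(c,E(o[:2],o[2],np.c_[0*ys+x,ys,0*ys+80.5]/1000)).astype(np.float32)
        g=cv2.remap(im.astype(np.float32),uv[:,:1],uv[:,1:],cv2.INTER_LINEAR).ravel()
        g=cv2.GaussianBlur(g[:,None],(1,7),0).ravel();dd=np.gradient(g);i=dd.argmin();out.append((x,ys[i],round(float(dd[i]),1)))
    print(nm,out)
E
```

```text
t0 [(0, np.float64(30.0), -9.2), (20, np.float64(29.0), -9.3), (40, np.float64(29.0), -9.0), (60, np.float64(29.0), -9.0)]
t1 [(-10, np.float64(54.0), -10.5), (0, np.float64(54.0), -10.3), (10, np.float64(55.0), -10.2), (20, np.float64(54.0), -10.5)]
s0 [(10, np.float64(29.0), -10.3), (20, np.float64(29.0), -7.6), (30, np.float64(28.0), -7.1), (40, np.float64(35.0), -6.9)]
s1 [(-10, np.float64(55.0), -8.0), (0, np.float64(56.0), -7.1), (10, np.float64(57.0), -7.3), (20, np.float64(58.0), -7.3)]
```

The shutter edge is at slide ≈ 0.055, on the notch hill. The compliant wrist had tilted tip-back, so the tool was bearing on the ridge's top edge and pushing up on it (Fz −7), which likely binds the plate. I'll back off, lean the tip forward, go lower and push close to the plate.

```bash
python3 -m inch '[[0,2,-5,0,0,0,0],[0,0,0,0,5.6,2.2,0],[0,0,0,-3,0,0,0],[0,0,0,0,0,0,0]]'>/dev/null; python3 -c "from h import *;own()"
python3 -m inch '[[0,-0.75,1.85,0,0,0,0],[0,-0.75,1.85,0,0,0,0]]'>/dev/null; python3 -c "from h import *;own()"
for i in 1 2 3 4 5 6; do python3 -m inch '[[0,-0.35,0.95,0,0,0,0]]'>/dev/null; python3 -c "from h import *;own()"; done
```

```text
t 7.4 own mm [ 23.3 -37.5  84.5] F own [-1.21  0.27 -0.13] w 5.5857306835152925e-05 xdir 111.7 tilt [-0.039  0.098 -0.994]
t 7.6 own mm [ 23.6 -32.5  85.4] F own [0.15 0.32 0.21] w 1.595703773444534e-05 xdir 111.8 tilt [-0.039  0.098 -0.994]
t 7.7 own mm [ 23.7 -31.9  85.5] F own [-0.75 -1.86 -1.08] w -5.195212120129151e-05 xdir 111.8 tilt [-0.038  0.097 -0.995]
t 7.8 own mm [ 23.7 -31.7  85.5] F own [-0.5  -2.93 -1.16] w 0.0001855369622874624 xdir 111.8 tilt [-0.038  0.096 -0.995]
t 7.9 own mm [ 23.7 -31.5  85.5] F own [-0.32 -4.19 -1.43] w 4.542443382777502e-05 xdir 111.8 tilt [-0.037  0.095 -0.995]
t 8.0 own mm [ 23.8 -31.1  85.5] F own [-1.13 -5.68 -1.73] w 0.0002024869183020829 xdir 111.8 tilt [-0.037  0.095 -0.995]
t 8.1 own mm [ 23.8 -30.8  85.6] F own [-2.18 -6.94 -1.39] w -0.0002776204581205623 xdir 111.8 tilt [-0.036  0.093 -0.995]
t 8.2 own mm [ 23.8 -30.7  85.6] F own [-2.2  -9.04 -1.82] w -0.0004767831422187491 xdir 111.8 tilt [-0.036  0.092 -0.995]
```

```bash
for i in 1 2 3 4; do python3 -m inch '[[0,-0.35,0.95,0,0,0,0]]'>/dev/null; python3 -c "from h import *;own()"; done
```

```text
t 8.3 own mm [ 23.8 -30.6  85.6] F own [ -1.94 -11.53  -1.88] w 0.00015395581703314773 xdir 111.8 tilt [-0.035  0.09  -0.995]
t 8.4 own mm [ 23.8 -30.5  85.7] F own [ -3.23 -12.21  -2.73] w 2.8599281508686045e-06 xdir 111.8 tilt [-0.034  0.089 -0.995]
t 8.5 own mm [ 23.8 -30.4  85.7] F own [ -3.23 -12.99  -2.9 ] w -0.00010155870612022972 xdir 111.8 tilt [-0.033  0.087 -0.996]
t 8.6 own mm [ 23.8 -30.3  85.7] F own [ -2.36 -14.51  -4.04] w -9.393902566361995e-05 xdir 111.8 tilt [-0.033  0.086 -0.996]
```

```bash
for i in 1 2 3; do python3 -m inch '[[0,-0.35,0.95,0,0,0,0]]'>/dev/null; python3 -c "from h import *;own()"; done; python3 -m inch '[[0,0,0,0,0,0,0],[0,0,0,0,0,0,0],[0,0,0,0,0,0,0]]'>/dev/null; python3 -c "from h import *;own();print(np.round(ctrl.read_state()['torque'],2),np.round(ctrl.read_state()['q'],3))"
```

```text
t 8.7 own mm [ 23.8 -30.2  85.7] F own [ -3.71 -16.03  -4.28] w -7.575809444679712e-05 xdir 111.8 tilt [-0.032  0.084 -0.996]
t 8.8 own mm [ 23.8 -30.2  85.7] F own [ -3.58 -18.74  -3.71] w -0.00010808397086268856 xdir 111.8 tilt [-0.031  0.083 -0.996]
t 8.9 own mm [ 23.8 -30.   85.8] F own [ -3.93 -20.39  -5.28] w 0.00037583028044434273 xdir 111.8 tilt [-0.03   0.081 -0.996]
t 9.2 own mm [ 23.8 -30.1  85.8] F own [ -3.93 -19.75  -5.22] w 9.24006370637985e-05 xdir 111.8 tilt [-0.03   0.082 -0.996]
[-3.37 -0.67  0.04] [-0.407  0.511  1.508  0.068  1.183 -0.815]
```

Still blocked at 20 N, so I'll hold here. I'll measure the slide under load and look at the notch closely.

```bash
cat > sl.py <<'E'
from h import *
o=np.load("pose.npy");ys=np.arange(20,90,.5)
for c in("top","side"):
    p,_=ctrl.camera(c);im=p.astype(np.float32).mean(2);out=[]
    for x in range(-20,30,5):
        uv=px(c,E(o[:2],o[2],np.c_[0*ys+x,ys,0*ys+80.5]/1000)).astype(np.float32)
        g=cv2.remap(im,uv[:,:1],uv[:,1:],cv2.INTER_LINEAR).ravel()
        dd=-np.gradient(cv2.GaussianBlur(g[:,None],(1,13),0).ravel());i=dd.argmax();w=np.clip(dd[max(i-8,0):i+9],0,None);out.append((ys[max(i-8,0):i+9]*w).sum()/w.sum())
    print(c,np.round(out,1),"slide",np.median(out).round(2))
    if c=="side":
        cv2.imwrite("pics/notch.png",cv2.convertScaleAbs(cv2.resize(p[150:195,245:315,::-1],None,fx=11,fy=11,interpolation=2),alpha=1.6))
E
python3 sl.py
```

```text
top [56.  55.6 55.5 55.6 56.  56.  55.9 56.3 56.3 54.6] slide 55.91
side [55.  55.  55.  56.  56.6 58.2 58.3 58.2 58.3 51. ] slide 56.29
```

View pics/notch.png

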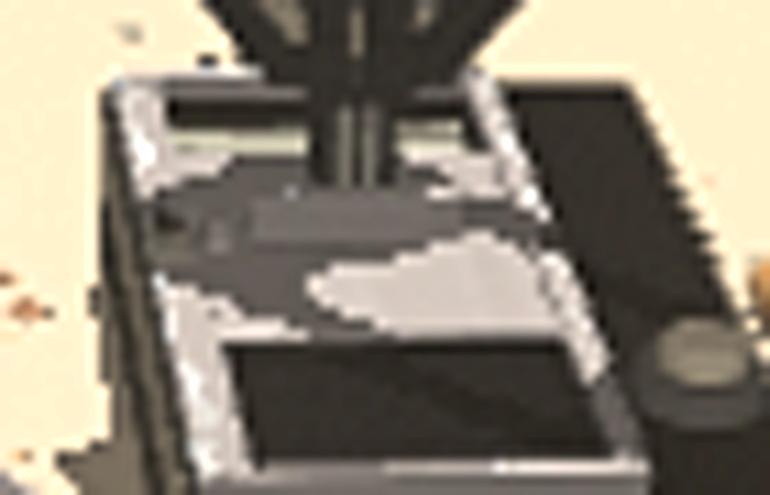

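Nothing foreign blocks it. The clip is at px 215,235 of the crop, the roller at 170,225, and slide is 0.056. However, arm deflection is loading the shutter sideways (Fx) and upwards (Fz), which can bind it in the rails, so I'll null those components.

```bash
python3 -m inch '[[0,0.35,-0.95,0,0,0,0]]'>/dev/null; python3 -c "from h import *;own()"; for i in 1 2 3 4; do python3 -m inch '[[0,-0.6,-0.25,-0.8,0,0,0]]'>/dev/null; python3 -c "from h import *;own()"; done
```

```text
t 9.4 own mm [ 23.8 -30.2  85.7] F own [ -3.87 -16.37  -3.89] w -0.00017303780595484444 xdir 111.8 tilt [-0.031  0.083 -0.996]
t 9.5 own mm [ 23.8 -30.2  85.6] F own [ -2.59 -16.24   1.73] w 0.00011255755366486717 xdir 111.8 tilt [-0.03   0.084 -0.996]
t 9.6 own mm [ 23.7 -30.2  85.6] F own [ -2.12 -15.78   3.69] w 0.0004051125424049957 xdir 111.8 tilt [-0.028  0.084 -0.996]
t 9.7 own mm [ 23.8 -30.3  85.5] F own [ -0.65 -14.59   6.59] w -0.00017672491884139103 xdir 111.8 tilt [-0.027  0.084 -0.996]
t 9.8 own mm [ 23.7 -30.3  85.4] F own [ -0.36 -14.61   7.72] w 0.00010674653497398866 xdir 111.8 tilt [-0.025  0.084 -0.996]
```

```bash
python3 -m inch '[[0,0,0,1,0,0,0]]'>/dev/null; for i in 1 2 3; do python3 -m inch '[[0,-0.45,0.9,-0.2,0,0,0]]'>/dev/null; python3 -c "from h import *;own()"; done
```

```text
t 10.0 own mm [ 23.8 -30.2  85.6] F own [ -0.75 -18.01   2.11] w 0.0002227777511659964 xdir 111.8 tilt [-0.024  0.083 -0.996]
t 10.1 own mm [ 23.7 -30.1  85.6] F own [ -1.47 -19.61   4.28] w -6.528425609620436e-05 xdir 111.8 tilt [-0.023  0.081 -0.996]
t 10.2 own mm [ 23.7 -30.   85.6] F own [ -1.3  -21.     3.99] w -0.00020064197068965584 xdir 111.8 tilt [-0.022  0.079 -0.997]
```

Still stuck at 21 N even with clean direction, and I won't force it. The roller drags at x 86 while I push at x 24, so a yaw moment may be binding the plate. I'll back off and push on the roller-side part of the ridge.

```bash
python3 -m inch '[[0,2.2,-5.6,0,0,0,0],[0,2.2,-5.6,0,0,0,0],[0,1.5,-3.7,0,0,0,0],[0,0,0,0,0,0,0]]'>/dev/null; python3 -c "from h import *;own()"
python3 sl.py
python3 -m inch '[[0,12,4.8,0.5,0,0,0],[0,12,4.8,0,0,0,0],[0,0,0,0,0,0,0]]'>/dev/null; python3 -c "from h import *;own()"
```

```text
t 10.6 own mm [ 21.  -34.2  82.3] F own [-0.22 -1.08  2.09] w 0.0002850092566017743 xdir 111.7 tilt [-0.039  0.099 -0.994]
top [53.8 53.  53.  53.1 53.5 53.5 53.5 53.4 53.2 40.5] slide 53.31
side [54.2 54.5 54.  54.  53.7 53.5 54.9 51.2 43.3 43.3] slide 53.83
t 11.0 own mm [ 49.5 -34.1  82.7] F own [-0.38 -0.43 -0.08] w -6.652722474102819e-05 xdir 111.8 tilt [-0.037  0.098 -0.995]
```

```bash
python3 -m inch '[[0,0,0,3,0,0,0]]'>/dev/null; python3 -c "from h import *;own()"; for i in 1 2 3 4 5 6; do python3 -m inch '[[0,-0.35,0.95,-0.1,0,0,0]]'>/dev/null; python3 -c "from h import *;own()"; done
```

```text
t 11.1 own mm [ 47.3 -33.8  85.2] F own [ 0.21 -0.33 -0.05] w -0.00020668891650300918 xdir 111.8 tilt [-0.04   0.098 -0.994]
t 11.2 own mm [ 47.1 -33.4  86.1] F own [-0.15 -0.13  0.51] w 0.00029029897211144264 xdir 111.8 tilt [-0.038  0.097 -0.995]
t 11.3 own mm [ 46.9 -32.5  85.9] F own [-0.37 -1.3  -0.52] w 0.00017931238635185586 xdir 111.7 tilt [-0.038  0.097 -0.995]
t 11.4 own mm [ 46.9 -31.9  86. ] F own [ 0.06 -1.55  1.06] w 0.00034246798718447864 xdir 111.7 tilt [-0.037  0.097 -0.995]
t 11.5 own mm [ 46.9 -31.6  86. ] F own [-0.44 -3.36  1.48] w 3.4605597236281194e-05 xdir 111.7 tilt [-0.037  0.095 -0.995]
t 11.6 own mm [ 47.  -31.2  86. ] F own [-1.41 -5.92  1.66] w -0.0001549112360169156 xdir 111.7 tilt [-0.037  0.094 -0.995]
t 11.7 own mm [ 47. -31.  86.] F own [-1.32 -6.68  2.05] w -0.0003524077711771129 xdir 111.8 tilt [-0.036  0.093 -0.995]
```

```bash
for i in 1 2 3 4 5 6; do python3 -m inch '[[0,-0.35,0.95,0.1,0,0,0]]'>/dev/null; python3 -c "from h import *;own()"; done
```

```text
t 11.8 own mm [ 47.  -30.9  86.1] F own [-1.2  -8.63  0.6 ] w 0.00020586050426748428 xdir 111.8 tilt [-0.035  0.092 -0.995]
t 11.9 own mm [ 47.  -30.8  86.1] F own [ -2.15 -11.14   0.74] w -0.0001471055025564627 xdir 111.8 tilt [-0.034  0.09  -0.995]
t 12.0 own mm [ 47.  -30.7  86.2] F own [ -1.6  -11.9   -2.17] w -6.019465649723217e-06 xdir 111.8 tilt [-0.034  0.088 -0.996]
t 12.1 own mm [ 47.  -30.6  86.2] F own [ -1.43 -13.93  -2.21] w 9.415654183413334e-05 xdir 111.8 tilt [-0.033  0.087 -0.996]
t 12.2 own mm [ 47.  -30.5  86.2] F own [ -1.76 -17.23  -3.6 ] w -0.00021263267549485534 xdir 111.8 tilt [-0.032  0.085 -0.996]
t 12.3 own mm [ 47.  -28.3  86.2] F own [-1.56 -7.85 -1.1 ] w -0.000531392989807807 xdir 111.7 tilt [-0.034  0.088 -0.996]
```

It broke free. I'll hold and see where it settles.

```bash
python3 -m inch '[[0,0,0,0,0,0,0]]'>/dev/null; python3 -c "from h import *;own()";  python3 -m inch '[[0,0,0,0,0,0,0]]'>/dev/null; python3 sl.py;python3 -c "from h import *;own()"
```

```text
t 12.4 own mm [ 46.9 -24.1  86. ] F own [-1.24 -3.19  0.24] w 0.00011769842091064835 xdir 111.7 tilt [-0.037  0.096 -0.995]
top [64.  64.  64.4 64.2 63.9 64.  64.1 64.  64.1 64.1] slide 64.05
side [67.7 67.6 67.6 67.6 67.5 67.5 67.6 67.5 67.4 67.3] slide 67.55
t 12.6 own mm [ 47.1 -21.2  85.9] F own [-0.34  0.31 -0.77] w 0.0006067364257134974 xdir 111.7 tilt [-0.04   0.1   -0.994]
```

It settled with no force at slide ≈ 0.065. I'll withdraw backwards, lift, and verify with a clear view.

```bash
python3 -m inch '[[0,2,-5,0,0,0,0],[0,4,-9,0,0,0,0],[0,0,0,15,-5.6,-2.2,0],[0,0,0,45,0,0,0],[0,-30,-12,40,0,0,0],[0,-35,-14,0,0,0,0],[0,-35,-14,0,0,0,0],[0,-35,-14,0,0,0,0],[0,-20,0,0,0,0,0],[0,0,0,0,0,0,0]]'; python3 look.py 3; python3 sl.py
```

```text
time: 13.6
eef_pos: [0.492, -0.2202, 0.1852]
tcp_rot: [[-0.368, 0.93, -0.002], [0.93, 0.368, 0.001], [0.001, -0.001, -1.0]]
force: [0.2, -0.0, 0.2]
gripper_width: 0.0
t 13.6 own mm [-117.8  -29.7  185.2] F own [ 0.22 -0.12  0.21] w 2.375907385799171e-05 xdir 111.6 tilt [-0.002  0.001 -1.   ]
top [65.5 65.6 65.5 65.5 65.5 65.5 65.5 65.4 65.4 65.8] slide 65.5
side [68.1 67.8 68.4 68.  67.6 67.8 67.7 67.6 67.2 67.4] slide 67.73
```

View pics/s3.png

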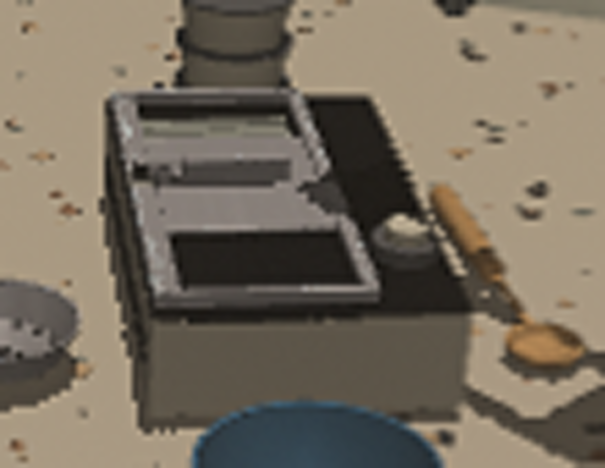

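View pics/t3.png

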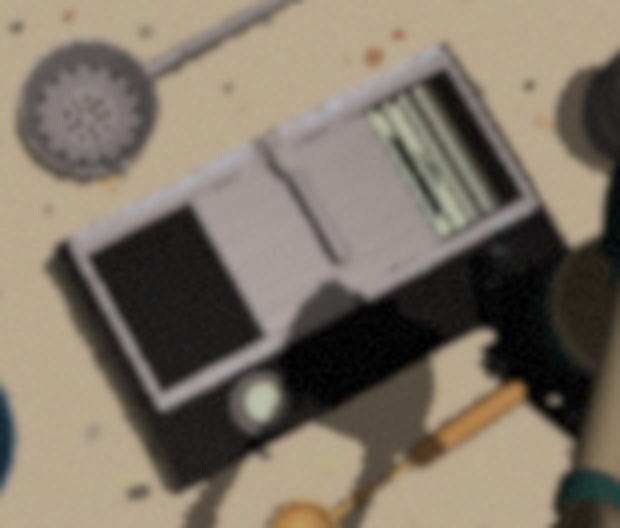

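The shutter rests in the notch (slide 65.5 mm in the top view, roller at px 265,143 on the rail) and the button at (262,400) is up. I'm moving to it now.

```bash
python3 -m inch '[[0,0.5,32,0,0,0,0],[0,0.5,33,0,0,0,0],[0,0.5,33,0,0,0,0],[0,0.5,32,0,0,0,0],[0,0,0,-35,0,0,0],[0,0,0,-30,0,0,0],[0,0,0,-10,0,0,0],[0,0,0,0,0,0,0]]'; python3 - <<'E'
from h import *
own();W=cloud("top",np.load("pics/dt.npy"));o=np.load("pose.npy");b=E(o[:2],o[2],[-.068,.09,0])[0]
r=np.hypot(W[...,0]-b[0],W[...,1]-b[1]);print(b,"top z",np.percentile(W[r<.009][:,2],[10,50,90]))
E
```

```text
time: 14.6
eef_pos: [0.4963, -0.0894, 0.1085]
tcp_rot: [[-0.371, 0.929, -0.003], [0.929, 0.371, 0.001], [0.002, -0.002, -1.0]]
force: [0.2, 0.3, 0.5]
gripper_width: 0.0002
t 14.6 own mm [-65.4  90.2 108.5] F own [0.31 0.24 0.46] w 0.00016401233934053695 xdir 111.8 tilt [-0.003  0.001 -1.   ]
[ 0.49400476 -0.09055218  0.        ] top z [0.09630952 0.09814412 0.09986201]
```

```bash
python3 -m inch '[[0,-2.2,-1,-6,0,0,0],[0,0,0,-2,0,0,0]]'>/dev/null; for i in 1 2 3 4 5; do python3 -m inch '[[0,0,0,-1,0,0,0],[0,0,0,-1,0,0,0]]'>/dev/null; python3 -c "from h import *;own()"; done
```

```text
t 15.0 own mm [-67.5  89.  100.6] F own [ 0.15  0.17 -0.04] w -0.00036926998402158603 xdir 111.7 tilt [ 0.002 -0.    -1.   ]
t 15.2 own mm [-67.8  89.3  98.2] F own [-0.38  0.7   0.3 ] w 0.0002813621507977073 xdir 111.7 tilt [ 0.001 -0.    -1.   ]
t 15.4 own mm [-67.8  89.4  96.1] F own [-0.14  1.08  1.9 ] w 0.00021365388119829989 xdir 111.7 tilt [ 0. -0. -1.]
t 15.6 own mm [-67.8  89.4  94.1] F own [-0.14  0.33  3.27] w -0.00023739981260746174 xdir 111.7 tilt [ 0. -0. -1.]
t 15.8 own mm [-67.8  89.4  92.1] F own [-1.14 -0.1   4.49] w -0.00022187969622858666 xdir 111.7 tilt [ 0. -0. -1.]
```

Contact was at about z 98 and the spring force is 4.5 N, so it's nearly at the bottom. I'll press to the stop, hold, then let go.

```bash
for i in 1 2; do python3 -m inch '[[0,0,0,-1,0,0,0],[0,0,0,-0.5,0,0,0]]'>/dev/null; python3 -c "from h import *;own()"; done; python3 -m inch '[[0,0,0,0,0,0,0],[0,0,0,0,0,0,0]]'>/dev/null; python3 -c "from h import *;own()"
```

```text
t 16.0 own mm [-67.8  89.3  90.9] F own [-1.53  1.64  9.84] w -6.082773831997869e-05 xdir 111.7 tilt [ 0. -0. -1.]
t 16.2 own mm [-67.7  89.3  90.8] F own [-3.4   2.15 20.26] w 0.0005011611815755009 xdir 111.7 tilt [ 0.001 -0.    -1.   ]
t 16.4 own mm [-67.8  89.3  90.8] F own [-3.82  2.73 17.99] w -0.0003797887368161679 xdir 111.7 tilt [ 0.001 -0.    -1.   ]
```

The button bottomed out: hard stop at z 90.8, force 18–20 N. Releasing straight up, then clearing.

```bash
python3 -m inch '[[0,0,0,4,0,0,0],[0,0,0,10,0,0,0],[0,0,0,40,0,0,0],[0,0,0,45,0,0,0],[0,-35,-30,0,0,0,0],[0,-35,-30,0,0,0,0],[0,-20,-40,0,0,0,0],[0,0,-40,0,0,0,0],[0,0,0,0,0,0,0],[0,0,0,0,0,0,0]]'; python3 look.py 4; python3 sl.py
python3 - <<'E'
from h import *
W=cloud("top",np.load("pics/dt.npy"));o=np.load("pose.npy");b=E(o[:2],o[2],[-.068,.09,0])[0]
r=np.hypot(W[...,0]-b[0],W[...,1]-b[1]);print("button z",np.percentile(W[r<.009][:,2],[10,50,90]))
for q in("bowl","sauce_tiers","scoop","spoon"):print(q,[(np.round(x["centre"],3),round(x["conf"],2)) for x in ctrl.find_in("top",q)[:1]])
E
```

```text
time: 17.4
eef_pos: [0.404, -0.2314, 0.1877]
tcp_rot: [[-0.368, 0.93, -0.0], [0.93, 0.368, 0.001], [0.001, 0.0, -1.0]]
force: [0.3, 0.2, -0.5]
gripper_width: 0.0001
t 17.4 own mm [-203.7   -7.6  187.7] F own [ 0.4   0.08 -0.54] w 7.624623753218002e-05 xdir 111.6 tilt [-0.     0.001 -1.   ]
top [65.5 65.8 65.5 65.4 65.5 65.5 65.5 65.1 65.7 65.5] slide 65.47
side [68.1 67.8 68.  68.  67.6 67.5 67.7 67.6 67.1 67.4] slide 67.64
button z [0.09488785 0.09742554 0.09912056]
bowl [(array([0.503, 0.143, 0.026]), 0.87)]
sauce_tiers [(array([ 0.676, -0.403,  0.112]), 0.74)]
scoop [(array([ 0.741, -0.02 ,  0.016]), 0.64)]
spoon [(array([ 0.44 , -0.2  ,  0.014]), 0.75)]
```

View pics/t4.png

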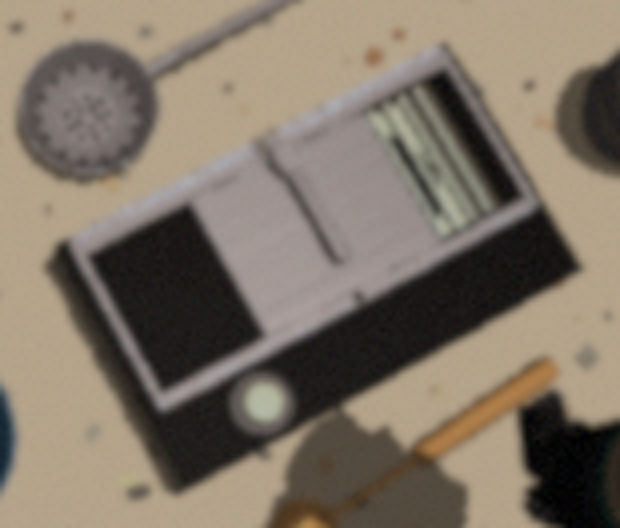

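The shutter is unchanged in the notch, the button (px 265,402) is up, the loose items haven't moved and the arm is clear.

```bash
python3 -c "from bench import ctrl;print(ctrl.close_job())"
```

```text
the job is handed in; nothing more can be done
None
```

The shutter sits in the half-open notch, the fan button was pressed to its stop afterwards and released, and the job is handed in at about 18 s of the 56 s allowed. No verdict was reported.

- **Pushing the shutter:** It stuck at slide 0.056 when I pushed at the middle of the ridge. I took the push there to about 21 N, above the roughly 10 N described but under the 30 N limit. I backed off, pushed on the roller-side part of the ridge with the fingertip low, and it clicked in at about 17 N.
- **Shutter position:** The top camera reads slide 0.0655 both before and after the button press. The side camera reads 0.0676. Its readings scattered by a few millimetres from point to point, so I relied on the top view. If the side view were right, the shutter would be close to the 0.068 limit.
- **Fan button:** It met a hard stop about 7 mm below first contact, at 18–20 N. Afterwards the camera depth shows its top back at about z 0.097 (0.098 before the press).
- **Loose items:** The detectors put the bowl, sauce tiers, scoop and spoon within about 5 mm of where they started, which is about their accuracy.
- **Arm:** It is clear, with no contact force.

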